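# Wind back a belt tensioner and lock it with its pin

### The arm

A 6-joint arm with a two-finger parallel gripper is mounted at the origin on a cart in front of the work surface, level with it; the furniture and walls round the work are solid. World frame = base frame: x ahead of the robot, y to its left, z up, the work surface at z = 0. Lengths are in mm, angles in rad, forces in N, time in s.
With the tool pointing down it reaches from about 350 to 875 mm from the base axis. Payload 4.2 kg.
Tool frame: the origin (TCP) lies between the finger pads; the fingertips stand 25 mm ahead of it and the grasp point (between the pads) lies 6 mm ahead of it; z points along the fingers, y is the line along which they close (so a half turn about z gives the same grasp; the last joint's range is limited). The gripper opens to 85 mm and grips with 20 to 120 N. Pads are 22 mm wide; open, the fingers measure 114 mm over their backs; the gripper's body (76 mm by 85 mm) begins 54 mm behind the grasp point. The pads swing forward as they close: fully open they stand 13 mm farther back than shut.
Start: joints at [-1.06, 0.385, 0.008, 0, -1.194, -0.259], TCP at [155.734, -605.265, 218.612] pointing down, gripper open.
Joint ranges: [-3.14, 3.14], [-1.21, 2.06], [-1.07, 1.41], [-3.16, 2.05], [-2.99, -0.16], [-3.1, 3.1]. Speed limits (rad/s): [2.79, 2.79, 3.14, 3.14, 3.14, 3.14].

### API

Orientations are given as a unit quaternion [x, y, z, w].
In Python, from bench import arm gives the robot as it stands.
- The arm moves only by the shell command python3 -m pendant 'ROWS'. ROWS is JSON, a list of rows, each a list of 7 numbers: the shift along the tool's x, y, z in m, then the turn, a rotation vector about the tool's x, y, z in degrees, then the finger opening in m, from 0 to 0.0854. In form: [[x, y, z, wx, wy, wz, fingers], ...]. A call has 1 to 12 rows; each row shifts and turns the commanded pose from where the row before left it, along the tool's axes as they then stand; what a row does not reach is not made up. A row lasts 1/10 s, in which the tool goes at most 50 mm and 8.59 degrees, less where a joint would pass 70% of its speed; a pose out of reach is approached as far as the arm can. A call is refused whole if a number of a shift passes 0.05 or a number of a turn 8.59, either way. A call with a gripper value outside its range is refused whole. The fingers move at their own pace and stop on an object; the grip force is fixed at half the most. Time passes only in rows, so rows that do not move let the fingers close. It gives the time, the measured TCP pose, the force, the opening and the grip force at its end, in the units of the state.
- arm.read_state(): the state, without advancing time (a new reading comes with each control period).
- arm.get_image(name): name is "scene" or "top" or "wrist"; returns a dict with "image" (420x560x3 uint8, red, green, blue), "fx", "fy", "cx", "cy" (pixels), "k1" (the pictures are not rectified: a ray, as slopes to the right and down, at radius r is drawn at 1 + k1 r^2 times it, then the intrinsics apply), "xyz" and "rotation" of the camera in the world. Camera axes: x right, y down, z forward; pixel columns grow to the right and rows downward; lengths in mm; the calibration is good to about 2 mm. A picture is of the moment at which its call begins. There is no depth.
- arm.job_done(): hands the job in; it is judged then, once.
The state is a dict: "clock": time; "joints": joint angles; "joint_vel": joint speeds; "joint_efforts": joint torques, N m; "position": TCP position; "ee_rot": TCP orientation; "contact_force": force on the tool from outside, world axes, zero at the start; "wrist_torque": the same for the moment, N m; "gripper_width": finger opening in mm; "grasp_force": force on a finger pad.
Only numpy, scipy, OpenCV 4.12 (cv2) and the standard library are available. Lean on these libraries where they do the work, as an engineer would, in place of code of your own. Each camera call takes 0.05 s, during which the arm holds its last target. There are 200 camera calls.

### The job

Get the belt tensioner ready for fitting: take the slim locking pin from the wooden pin block, put it through the eye of the tensioner's arm, wind the arm back against its spring until the pin finds the locking hole in the flange underneath, and push the pin fully home so that its collar sits on the arm. Feel for the hole with light pressure rather than forcing the pin, then ease the spring load onto the pin and let go; never let the arm snap back, and leave the thicker pin and the other things on the table where they are.

Things in the scene. Friction and masses are not known exactly. Their poses are not given: they have to be found in the camera images.
- bracket: Cast bracket plate (about 140 x 190 x 10 mm, fixed to the table) that carries the belt tensioner and a small fixed idler wheel (48 mm across, its bolt head 51 mm above the table) at x +22, y -78 mm. Origin on the tensioner's pivot axis at the underside of the plate (table level); z up, x is away from the robot at yaw 0.
- pivot (a point): Point on the tensioner's upright pivot axis, 42 mm above the table; the hub bolt rises to 57 mm. Under the arm is a fixed sector-shaped flange, its flat top face 30 mm above the table and under the eye all along its travel. Its one upright locking hole is 11.6 mm in diameter, 20 mm deep, 55 mm from the pivot axis.
- tension_arm (a joint): Turn of the arm about the pivot, rad: 0 = let off, on its stop; grows anticlockwise seen from above, against the spring, to an end stop at 0.95. The spring torque, 0.24 N m at 0 and 0.36 N m at 0.8 (4 to 7 N at the eye), drives it back to 0. The locking hole lines up with the eye somewhere between 0.45 and 0.80: the flange is clamped at a different angle on every unit, so it must be felt for.
- eye (a point): Centre of the top rim of the pin eye in the arm: an upright through hole 11.4 mm in diameter in a 10 mm thick lug (top face 42 mm, underside 32 mm above the table), 55 mm from the pivot axis; it turns with the arm. With the arm let off it lies from the pivot in the bracket's direction 2.84 rad (toward the robot, a little left).
- pulley_top (a point): Centre of the top face (69 mm above the table; the bolt head rises to 76 mm) of the tensioner's black wheel, 64 mm in diameter and 24 mm tall, running free on the arm 85 mm from the pivot axis.
- lock_pin: The slim steel locking pin, standing in the pin block, head up. Origin at the centre of its tip, z along the pin toward the head. Shank 10 mm diameter and 28 mm long with a 1.2 mm chamfer at the tip; collar 20 mm diameter from 28 to 32 mm; ribbed round grip 16 mm diameter from 32 to 64 mm. 50 to 100 g.
- lock_pin_tip (a point): Centre of the locking pin's tip. In place, with the collar down on the arm, it is 14 mm above the table, 16 mm below the flange's face.
- crank_pin: The thicker pin beside it in the block (shank 14 mm, grip 22 mm diameter, 68 mm long), not wanted here. Origin at its tip, z along the pin toward the head.
- pin_block: Drilled wooden pin block, 46 x 136 x 36 mm (fixed), origin at the centre of its underside, long side along its y. Holes from its top: locking pin at y +44 mm (11.6 mm diameter, 30 mm deep), thicker pin at y 0, an empty smaller hole at y -44 mm. The pins hang by their collars on its top face.
- tape_measure: Yellow tape measure lying on the table, 76 x 64 x 31 mm; origin at the centre of its underside.
- spanner_1: Steel spanner lying on the table near its front edge, 202 x 27 x 8 mm; origin at the centre of its underside.
- masking_tape: Roll of masking tape lying flat, 105 mm across, 24 mm tall; origin at the centre of its underside.
- hammer: Hammer with a wooden handle lying near the front edge, 258 x 108 x 31 mm; origin at the centre of its underside.
- torch: White hand torch lying on the table, 126 x 43 x 43 mm; origin at the centre of its underside.
- spanner_2: Smaller steel spanner lying on the table, 162 x 22 x 6 mm; origin at the centre of its underside.

How it is judged:
By the outcome, as a careful person would: the job done as asked, in the order asked, and still so for the second after the job is handed in, with the robot touching nothing.
It also fails if it takes over 72 s, if anything falls off the work surface, if the arm or the gripper's body presses on something with over 40 N, if the wrist force passes 120 N, or if a joint passes its speed limit or range.

## Working session

There is one attempt and no reset: what is moved stays moved. The work goes in short steps, Python scripts to look and compute and a shell command to move; the robot and the scene stay as the last step left them, time stands still between calls to the robot, and variables do not carry over. Pictures are saved under pics/ and viewed, at most 10 in all, crops included, and the job is handed in when it is done.

```bash
mkdir -p pics
cat > h.py <<'E'
import numpy as np, cv2
from bench import arm
from scipy.spatial.transform import Rotation as R
def cam(n,save=None):
    c=arm.get_image(n)
    if save: cv2.imwrite(save,c["image"][:,:,::-1])
    return c
def ray(c,u,v):
    K=np.array([[c["fx"],0,c["cx"]],[0,c["fy"],c["cy"]],[0,0,1.]])
    xd=(u-c["cx"])/c["fx"]; yd=(v-c["cy"])/c["fy"]; x,y=xd,yd
    for _ in range(20):
        s=1+c["k1"]*(x*x+y*y); x,y=xd/s,yd/s
    d=np.array(c["rotation"])@np.array([x,y,1.]); return np.array(c["xyz"]),d/np.linalg.norm(d)
def onz(c,u,v,z):
    o,d=ray(c,u,v); return o+d*(z-o[2])/d[2]
def tri(*rays):
    A=np.zeros((3,3));b=np.zeros(3)
    for o,d in rays:
        P=np.eye(3)-np.outer(d,d);A+=P;b+=P@o
    p=np.linalg.solve(A,b)
    return p,[np.linalg.norm((np.eye(3)-np.outer(d,d))@(p-o)) for o,d in rays]
def proj(c,p):
    q=np.array(c["rotation"]).T@(np.array(p)-np.array(c["xyz"])); x,y=q[:2]/q[2]; s=1+c["k1"]*(x*x+y*y)
    return c["fx"]*x*s+c["cx"],c["fy"]*y*s+c["cy"]
E
python3 - <<'E'
from h import *
for n in("scene","top"):
    c=cam(n,f"pics/{n}0.png"); print(n,c["xyz"],np.round(c["rotation"],3).tolist(),c["fx"],c["cx"],c["cy"],c["k1"])
s=arm.read_state();print(s)
E
```

```text
scene [-120.64036986 -477.07625912  656.99831992] [0.79, -0.448, 0.2, -0.369] 436.78951310743435 282.3784293704932 210.6235856026315 -0.11610371728907384
top [ 410.56957308  -85.26708706 1143.36011323] [0.716, -0.698, 0.024, -0.018] 436.9914181375381 276.51106983413894 208.5162938956317 -0.04747442706720585
{'clock': 0.1, 'joints': array([-1.06039993e+00,  3.85475717e-01,  6.76981430e-03, -4.53406358e-04,
       -1.19398387e+00, -2.58551951e-01]), 'joint_vel': array([ 1.07658533e-07, -7.98638790e-04,  2.27058370e-03,  3.00075528e-03,
       -5.22551257e-04,  9.04390918e-04]), 'joint_efforts': array([-7.84050098e-04, -3.93317735e+01,  1.88928992e+01,  4.19797540e+00,
       -2.63235743e-03,  1.11433286e-05]), 'position': array([ 155.60237233, -604.7617318 ,  217.63350251]), 'ee_rot': array([-1.25506694e-01,  9.92092299e-01,  9.56644487e-04, -1.59753909e-04]), 'contact_force': array([ 0.73120087, -0.43197423, -0.45804197]), 'wrist_torque': array([ 0.03369855, -0.06038157,  0.00877833]), 'grasp_force': 0.0, 'gripper_width': 85.58367677046797}
```

View pics/scene0.png

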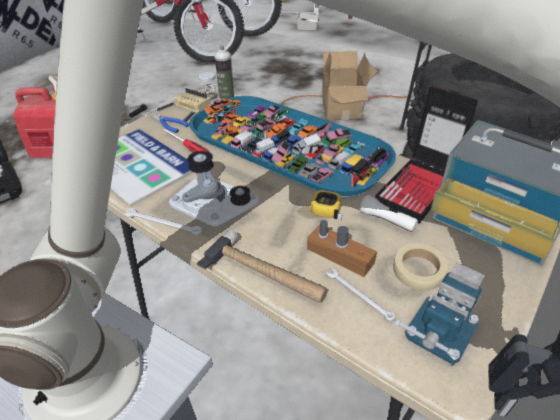

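View pics/top0.png

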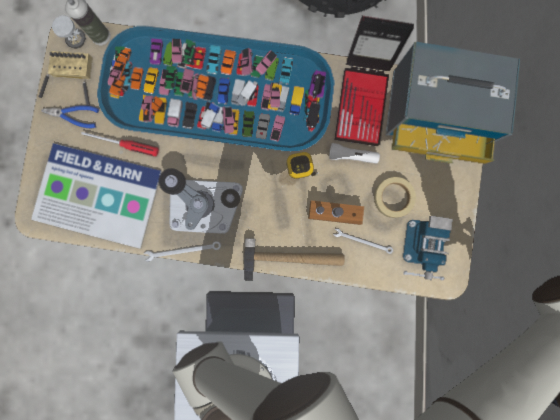

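Scene view: slim pin head ≈(323,228), thick pin ≈(342,235), block to their right, tensioner ≈(205,185). Top view: slim pin ≈(320,210), thick ≈(337,210), bracket ≈(205,205), black wheel ≈(172,181), idler ≈(229,198).

Run:
```python
from h import *
t=cam("top");s=cam("scene");w=cam("wrist")
print("cam",arm.read_state()["position"],w["xyz"],np.round(w["rotation"],3).tolist(),w["fx"])
for n,a,b in(("slim",(320,209),(323,226)),("thick",(337,209),(342,232)),("pulley",(172,181),(200,158)),("idler",(229,198),(240,190))):
    print(n,tri(ray(t,*a),ray(s,*b)))
print("block ends",onz(t,308,208,36),onz(t,363,212,36))
up=lambda c,x,y,w,h:cv2.resize(c["image"][y:y+h,x:x+w,::-1],(400,300),interpolation=cv2.INTER_CUBIC)
I=np.vstack([np.hstack([up(t,150,165,100,75),up(s,160,140,100,75)]),np.hstack([up(t,295,180,80,60),up(s,300,210,80,60)])])
cv2.imwrite("pics/z1.png",I)
```

```text
cam [ 155.65390896 -605.0306137   218.10459289] [  75.80422057 -626.28813573  373.36725579] [0.604, 0.779, 0.131, 0.101] 368.00840757668266Traceback (most recent call last):
  File "<stdin>", line 5, in <module>
  File "h.py", line 13, in ray
    d=np.array(c["rotation"])@np.array([x,y,1.]); return np.array(c["xyz"]),d/np.linalg.norm(d)
      ~~~~~~~~~~~~~~~~~~~~~~~^~~~~~~~~~~~~~~~~~~
ValueError: matmul: Input operand 1 has a mismatch in its core dimension 0, with gufunc signature (n?,k),(k,m?)->(n?,m?) (size 3 is different from 4)
```

Rotation is a quaternion (4 values); fix.

```bash
sed -i 's/np.array(c\["rotation"\])/R.from_quat(c["rotation"]).as_matrix()/' h.py
python3 - <<'E'
from h import *
t=cam("top");s=cam("scene");w=cam("wrist")
st=arm.read_state();Rt=R.from_quat(st["ee_rot"]);print("tool\n",Rt.as_matrix().round(3))
print("cam in tool",Rt.inv().apply(np.array(w["xyz"])-st["position"]),(Rt.inv()*R.from_quat(w["rotation"])).as_matrix().round(3))
for n,a,b in(("slim",(320,209),(323,226)),("thick",(337,209),(342,232)),("pulley",(172,181),(200,158)),("idler",(229,198),(240,190))):
    print(n,tri(ray(t,*a),ray(s,*b)))
print("block ends",onz(t,308,208,36),onz(t,363,212,36))
up=lambda c,x,y,w,h:cv2.resize(c["image"][y:y+h,x:x+w,::-1],(400,300),interpolation=cv2.INTER_CUBIC)
I=np.vstack([np.hstack([up(t,150,165,100,75),up(s,160,140,100,75)]),np.hstack([up(t,295,180,80,60),up(s,300,210,80,60)])])
cv2.imwrite("pics/z1.png",I)
E
```

```text
tool
 [[-0.968 -0.249 -0.   ]
 [-0.249  0.968  0.   ]
 [ 0.     0.    -1.   ]]
cam in tool [  82.65449313   -0.5701583  -155.34029224] [[ 0.    -0.945 -0.327]
 [ 1.    -0.     0.001]
 [-0.001 -0.327  0.945]]
slim (array([ 476.09154211, -201.84087852,   59.56320969]), [np.float64(1.0008812468990116), np.float64(1.0008812468990982)])
thick (array([ 476.98330397, -243.78837402,   62.03839365]), [np.float64(1.0923672201831995), np.float64(1.092367220183327)])
pulley (array([535.5929494 , 166.73854577,  68.10921336]), [np.float64(1.064500501308763), np.float64(1.0645005013088085)])
idler (array([499.8281198 ,  24.74417738,  47.62932479]), [np.float64(0.9238144091076382), np.float64(0.9238144091075984)])
block ends [ 479.82660464 -174.6659158    36.        ] [ 473.164974   -315.16514957   36.        ]
```

View pics/z1.png

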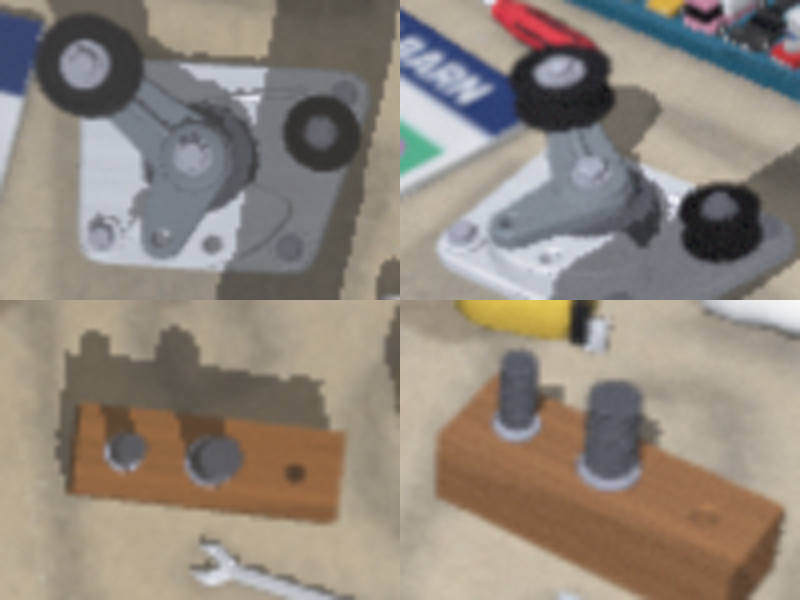

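Crop: the eye shows at top crop (160,238) and the flange's locking hole is visible at top crop (212,243), hub bolt at (192,155). In the scene crop, eye ≈(507,222), hub ≈(590,170), hole ≈(545,259). Both pins stand in the block. Moving over the pin.

```bash
python3 -m pendant '[[0,0,-0.03,0,0,0,0.085],[-0.0373,0.0282,0,0,0,0,0.085],[-0.0373,0.0282,0,0,0,0,0.085],[-0.0373,0.0282,0,0,0,0,0.085],[-0.0373,0.0282,0,0,0,0,0.085],[-0.0373,0.0282,0,0,0,0,0.085],[-0.0373,0.0282,0,0,0,0,0.085],[-0.0373,0.0282,0,0,0,0,0.085],[-0.0373,0.0282,0,0,0,0,0.085],[-0.0373,0.0282,0,0,0,0,0.085],[-0.0373,0.0282,0,0,0,0,0.085],[-0.0373,0.0282,0,0,0,0,0.085]]'
python3 -m pendant '[[0,0,0,0,0,8.59,0.085],[0,0,0,0,0,8.59,0.085],[0,0,0,0,0,8.59,0.085],[0,0,0,0,0,8.59,0.085],[0,0,0,0,0,8.59,0.085],[0,0,0,0,0,8.59,0.085],[0,0,0,0,0,8.59,0.085],[0,0,0,0,0,8.59,0.085],[0,0,0,0,0,8.59,0.085],[0,0,0,0,0,8.59,0.085],[0,0,0,0,0,8.59,0.085],[0,0,0,0,0,8.59,0.085]]'
python3 -m pendant '[[0,0,0.03,0,0,0,0.04],[0,0,0,0,0,0,0.04],[0,0,0,0,0,0,0.04],[0,0,0,0,0,0,0.04]]'
python3 - <<'E'
from h import *
t=cam("top");s=cam("scene");
print("pivot",tri(ray(t,198,203.75),ray(s,207.5,182.5)),"eye",tri(ray(t,190,224.5),ray(s,186.75,195.5)),"hole",tri(ray(t,203,225.75),ray(s,196.2,204.7)))
w=cam("wrist","pics/w1.png"); print(R.from_quat(arm.read_state()["ee_rot"]).as_matrix().round(3))
E
```

```text
clock: 1.6
position: [476.7, -200.9, 249.0]
ee_rot: [-0.126, 0.992, -0.0, 0.0]
contact_force: [0.3, -1.4, -0.2]
gripper_width: 85.0
grasp_force: 0.0
clock: 2.8
position: [475.8, -202.6, 248.7]
ee_rot: [0.701, 0.713, 0.0, 0.0]
contact_force: [-0.5, -0.8, -0.5]
gripper_width: 84.9
grasp_force: 0.0
clock: 3.2
position: [476.5, -202.9, 219.8]
ee_rot: [0.699, 0.716, 0.0, 0.001]
contact_force: [0.5, 0.1, 0.4]
gripper_width: 40.0
grasp_force: 0.0
pivot (array([482.04634838, 102.89326913,  51.53775359]), [np.float64(0.807206153766582), np.float64(0.8072061537666005)]) eye (array([429.62846536, 123.30495186,  40.70549307]), [np.float64(1.068844981973453), np.float64(1.0688449819734678)]) hole (array([426.72432859,  93.33907335,  27.91093883]), [np.float64(2.2905966018051087), np.float64(2.2905966018051376)])
[[-0.024  1.     0.002]
 [ 1.     0.024 -0.   ]
 [-0.     0.002 -1.   ]]
```

View pics/w1.png

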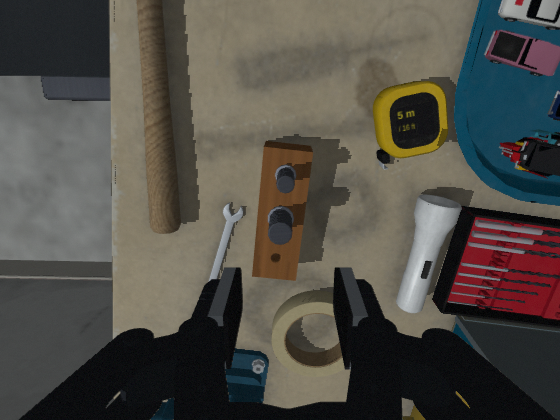

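Wrist view: slim pin near (285,178), thick pin near (280,225), block between (265,145) and (295,278). Zoom for exact points.

```bash
python3 -m pendant '[[0,0,0.045,0,0,0,0.04],[0,0,0.005,0,0,0,0.04],[0,0,0,0,0,0,0.04]]'
python3 - <<'E'
from h import *
a=cv2.imread("pics/w1.png"); w=cam("wrist","pics/w2.png"); b=cv2.imread("pics/w2.png")
A=cv2.resize(a[140:220,240:340],(500,400),interpolation=cv2.INTER_CUBIC)
u,v=proj(w,(476,-202,60)); u,v=int(u),int(v); print(u,v,arm.read_state()["position"])
B=b[v-50:v+50,u-38:u+37];B=cv2.resize(B,(300,400),interpolation=cv2.INTER_CUBIC)
cv2.imwrite("pics/z2.png",np.hstack([A,B]))
E
```

```text
clock: 3.65
position: [475.2, -202.7, 168.2]
ee_rot: [0.699, 0.715, -0.001, -0.001]
contact_force: [-0.4, 0.3, 0.4]
gripper_width: 39.6
grasp_force: 0.0
286 198 [ 476.36151672 -202.9664119   169.54403781]
```

View pics/z2.png

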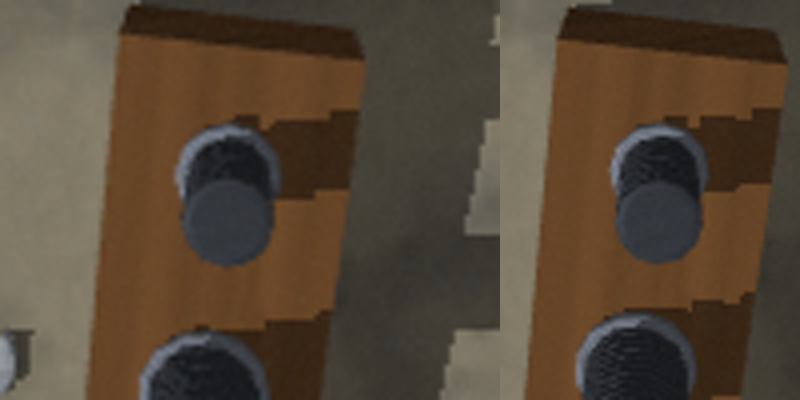

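Zoom: head top centre at px (285.6,184.4) in the high view and (287.6,203.3) in the low one; collar at (285.6,175)/(287.8,190.5).

Run:
```python
from h import *
w=cam("wrist"); st=arm.read_state(); print(st["position"],w["xyz"])
w1=dict(w); w1["xyz"]=np.array(w["xyz"])+[0,0,219.8-169]
print("head",tri(ray(w1,285.6,184.4),ray(w,287.6,203.3)),onz(w,287.6,203.3,72),onz(w1,285.6,184.4,72))
print("collar",onz(w,287.75,190.5,40),onz(w1,285.6,175,40))
```

```text
[ 476.89040072 -203.01224241  170.21646699] [ 476.06384427 -118.62826899  324.86425361]
head (array([ 477.36029707, -200.19075344,   78.62558067]), [np.float64(0.8267990285923918), np.float64(0.8267990285924561)]) [ 478.23696464 -202.2707967    72.        ] [ 476.55101112 -202.12256253   72.        ]
collar [ 478.36753224 -201.99565173   40.        ] [ 476.39621732 -201.8199604    40.        ]
```

```bash
python3 -m pendant '[[0.001,0.0005,0.04,0,0,0,0.036],[0,0,0.035,0,0,0,0.036],[0,0,0.015,0,0,0,0.036],[0,0,0.011,0,0,0,0.036],[0,0,0,0,0,0,0.036],[0,0,0,0,0,0,0.036]]'
python3 -m pendant '[[0,0,0,0,0,0,0.005],[0,0,0,0,0,0,0.005],[0,0,0,0,0,0,0.005],[0,0,0,0,0,0,0.005],[0,0,0,0,0,0,0.005],[0,0,0,0,0,0,0.005]]'
```

```text
clock: 4.35
position: [477.6, -201.9, 68.9]
ee_rot: [0.699, 0.716, 0.001, 0.001]
contact_force: [-0.4, 0.1, 0.8]
gripper_width: 35.9
grasp_force: 0.0
clock: 4.95
position: [476.3, -201.6, 67.7]
ee_rot: [0.699, 0.715, 0.0, 0.0]
contact_force: [-0.5, 0.2, 0.3]
gripper_width: 5.2
grasp_force: 0.0
```

The fingers closed on nothing; look.

Run:
```python
from h import *
w=cam("wrist"); s=cam("scene");t=cam("top")
a=cv2.resize(w["image"][180:400,180:400,::-1],(400,400)); u,v=map(int,proj(s,(477,-202,60)))
b=cv2.resize(s["image"][v-50:v+50,u-50:u+50,::-1],(400,400))
cv2.imwrite("pics/z3.png",np.hstack([a,b])); print(u,v)
```

```text
323 225
```

View pics/z3.png

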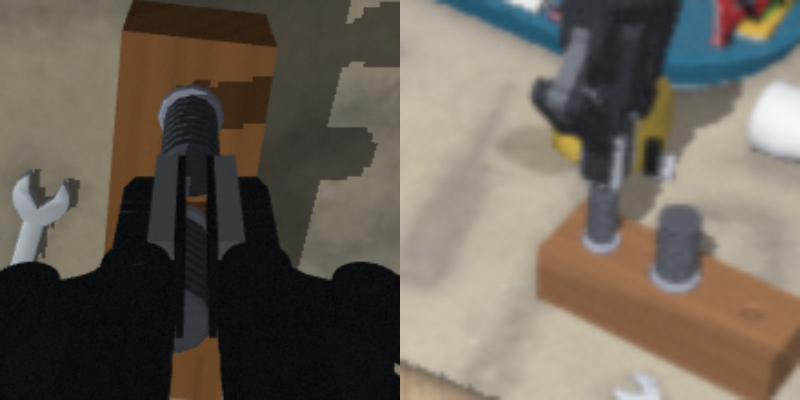

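Run:
```python
from h import *
st=arm.read_state();w=cam("wrist");s=cam("scene");p=st["position"];print(p,w["xyz"],st["gripper_width"],st["grasp_force"])
for z in(36,43,50,60,72,80): print(z,[np.round(proj(c,(p[0],p[1],z)),1) for c in(w,s)],(np.array(proj(w,(p[0],p[1],z)))-180)/.55)
```

```text
[ 476.26901541 -201.60431944   67.56452407] [ 476.09522822 -117.42623534  222.98860795] 4.904920121611224 0.0
36 [array([284.3, 241.8]), array([322.9, 234.3])] [189.5739353 112.3326487]
43 [array([284.2, 247.2]), array([323.1, 231.8])] [189.37325715 122.10077077]
50 [array([284. , 252.9]), array([323.2, 229.3])] [189.15866997 132.54579571]
60 [array([283.9, 261.8]), array([323.4, 225.7])] [188.8249719  148.78827869]
72 [array([283.6, 273.9]), array([323.7, 221.3])] [188.37558524 170.66130839]
80 [array([283.4, 282.8]), array([323.9, 218.3])] [188.04115111 186.93887119]
```

The images put the fingertips near z≈72, about 30 mm higher than the TCP figure implies, so I go lower under a force check.

```bash
python3 -m pendant '[[0,0,0,0,0,0,0.036],[0,0,0,0,0,0,0.036],[0,0,0,0,0,0,0.036],[0.0,0.001,0.008,0,0,0,0.036],[0,0,0.007,0,0,0,0.036],[0,0,0,0,0,0,0.036]]'
python3 -m pendant '[[0,0,0.005,0,0,0,0.036],[0,0,0,0,0,0,0.036],[0,0,0,0,0,0,0.036]]'
```

```text
clock: 5.8
position: [476.2, -201.4, 51.1]
ee_rot: [0.699, 0.715, -0.001, -0.001]
contact_force: [-0.4, -0.4, 0.7]
gripper_width: 36.1
grasp_force: 0.0
clock: 6.1
position: [477.3, -201.6, 47.5]
ee_rot: [0.699, 0.715, -0.0, -0.0]
contact_force: [1.0, -0.2, 1.1]
gripper_width: 35.8
grasp_force: 0.0
```

```bash
python3 -m pendant '[[0,0,0.005,0,0,0,0.036],[0,0,0,0,0,0,0.036],[0,0,0,0,0,0,0.036]]'
python3 -m pendant '[[0,0,0,0,0,0,0.005],[0,0,0,0,0,0,0.005],[0,0,0,0,0,0,0.005],[0,0,0,0,0,0,0.005],[0,0,0,0,0,0,0.005]]'
python3 - <<'E'
from h import *
w=cam("wrist"); s=cam("scene")
a=cv2.resize(w["image"][180:400,180:400,::-1],(400,400))
b=cv2.resize(s["image"][175:275,273:373,::-1],(400,400))
cv2.imwrite("pics/z4.png",np.hstack([a,b]))
E
```

```text
clock: 6.4
position: [477.2, -201.6, 42.5]
ee_rot: [0.699, 0.715, -0.0, -0.0]
contact_force: [-0.1, -0.2, 0.6]
gripper_width: 35.8
grasp_force: 0.0
clock: 6.9
position: [476.9, -201.6, 42.7]
ee_rot: [0.699, 0.715, -0.0, -0.0]
contact_force: [-1.8, -0.4, 3.1]
gripper_width: 13.6
grasp_force: 58.5
```

View pics/z4.png

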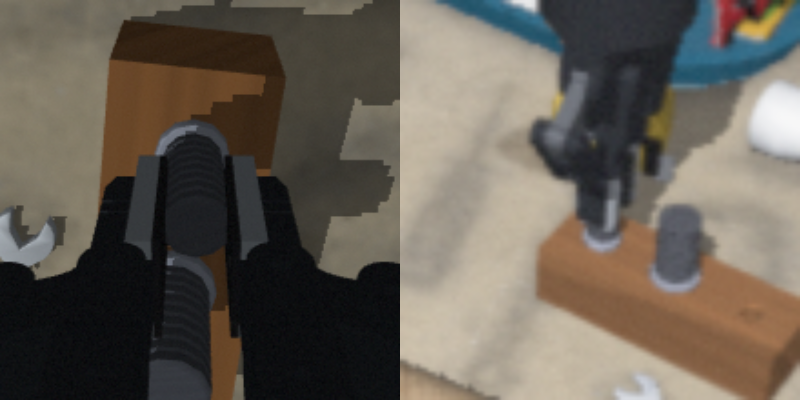

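Gripped with 58 N; the slim pin is between the pads, with the tips just above the collar. Lift, carry, and turn.

```bash
python3 -m pendant '[[0,0,-0.01,0,0,0,0.005],[0,0,-0.015,0,0,0,0.005],[0,0,-0.015,0,0,0,0.005],[0,0,-0.03,0,0,0,0.005],[0,0,-0.047,0,0,0,0.005],[0,0,0,0,0,0,0.005]]'
python3 -m pendant '[[0.046,0.002,0,0,0,0,0.005],[0.046,0.002,0,0,0,0,0.005],[0.046,0.002,0,0,0,0,0.005],[0.046,0.002,0,0,0,0,0.005],[0.046,0.002,0,0,0,0,0.005],[0.046,0.002,0,0,0,0,0.005],[0.046,0.002,0,0,0,0,0.005],[0,0,0,0,0,0,0.005]]'
python3 -m pendant '[[0,0,0,0,0,-8.3,0.005],[0,0,0,0,0,-8.3,0.005],[0,0,0,0,0,-8.3,0.005],[0,0,0,0,0,-8.3,0.005],[0,0,0,0,0,-8.3,0.005],[0,0,0,0,0,-8.3,0.005],[0,0,0,0,0,-8.3,0.005],[0,0,0,0,0,-8.3,0.005],[0,0,0,0,0,-8.3,0.005],[0,0,0,0,0,-8.3,0.005],[0,0,0,0,0,0,0.005],[0,0,0,0,0,0,0.005]]'
python3 - <<'E'
from h import *
import json
w=cam("wrist","pics/e1.png");st=arm.read_state();print(st["position"],R.from_quat(st["ee_rot"]).as_matrix().round(3))
json.dump({k:(np.array(v).tolist()) for k,v in w.items() if k!="image"},open("e1.json","w"))
print(proj(w,(429.6,123.3,42)),proj(w,(482,103,57)),proj(w,(426.7,93.3,30)))
E
```

```text
clock: 7.6
position: [482.3, -202.7, 166.7]
ee_rot: [0.698, 0.716, 0.004, 0.007]
contact_force: [0.6, 0.3, -0.2]
gripper_width: 13.4
grasp_force: 58.5
clock: 8.4
position: [476.6, 14.5, 163.5]
ee_rot: [0.64, 0.763, 0.067, -0.063]
contact_force: [-0.1, 0.2, -0.3]
gripper_width: 13.5
grasp_force: 58.4
clock: 9.6
position: [476.0, 12.1, 162.9]
ee_rot: [-0.023, 0.996, 0.091, -0.004]
contact_force: [-0.1, -0.2, -1.1]
gripper_width: 13.3
grasp_force: 58.4
[475.97580292  12.15527076 162.86534821] [[-0.999 -0.046 -0.012]
 [-0.047  0.982  0.181]
 [ 0.003  0.182 -0.983]]
(np.float64(400.0118696918345), np.float64(136.95050470219684)) (np.float64(375.73671405662793), np.float64(205.82987402124905)) (np.float64(359.2083662364251), np.float64(130.50626738175595))
```

```bash
python3 -m pendant '[[0,0,-0.05,0,0,0,0.005],[0,0,0,0,0,0,0.005],[0,0,0,0,0,0,0.005]]'
python3 - <<'E'
from h import *
import json
w=cam("wrist","pics/e2.png");st=arm.read_state()
json.dump({k:(np.array(v).tolist()) for k,v in w.items() if k!="image"},open("e2.json","w"))
a=cv2.imread("pics/e1.png");b=cv2.imread("pics/e2.png");w1=json.load(open("e1.json"))
out=[]
for c,im in((w1,a),(w,b)):
    u,v=map(int,proj(c,(440,108,42)));x0,y0=max(u-70,0),max(v-75,0);x0=min(x0,420);y0=min(y0,270);print("origin",x0,y0,c["xyz"]); out.append(cv2.resize(im[y0:y0+150,x0:x0+140],None,fx=2.85,fy=2.85,interpolation=cv2.INTER_CUBIC))
cv2.imwrite("pics/z5.png",np.hstack(out))
E
```

```text
clock: 9.95
position: [477.1, 3.3, 213.2]
ee_rot: [-0.024, 0.996, 0.092, -0.002]
contact_force: [0.1, -0.4, -1.2]
gripper_width: 13.6
grasp_force: 58.5
origin 310 74 [395.3300947540058, -20.162350237635927, 315.9749773219957]
origin 296 64 [396.05498248 -29.18088302 366.00214839]
```

View pics/z5.png

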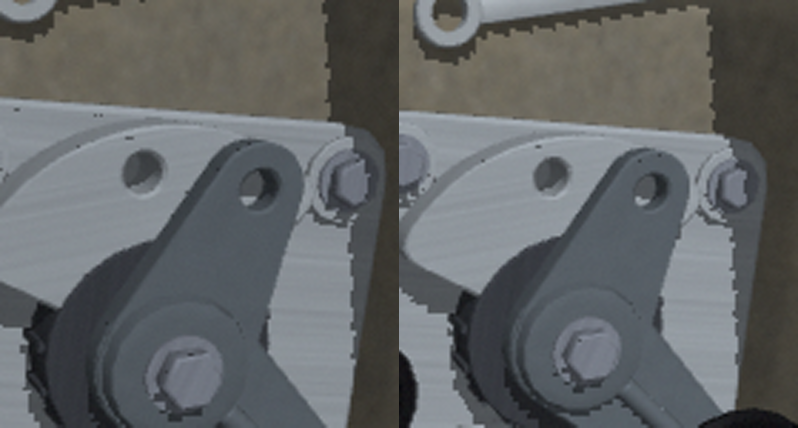

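The crops show the eye at px (401.2,139.8)/(384.1,129.3), hub bolt (377.4,205.6)/(364.4,187.9), and the flange hole (360.2,134)/(349.7,125.8). The tool also picked up a tilt from clipped rows, to be undone.

Run:
```python
from h import *
import json
a,b=[json.load(open(f"e{i}.json")) for i in(1,2)]
P={}
for n,p,q,z in(("eye",(401.2,139.8),(384.1,129.3),42),("bolt",(377.4,205.6),(364.4,187.9),57),("hole",(360.2,134),(349.7,125.8),30)):
    A,B=onz(a,*p,z),onz(b,*q,z); P[n]=(A+B)/2; print(n,tri(ray(a,*p),ray(b,*q))[0].round(1),A.round(1),B.round(1))
for n in("eye","hole"):
    d=P[n]-P["bolt"]; print(n,np.hypot(*d[:2]),np.arctan2(d[1],d[0])%(2*np.pi))
st=arm.read_state();Rt=R.from_quat(st["ee_rot"]);print(st["joints"].round(3),st["position"])
g=np.radians(174);D=R.from_matrix(np.array([[np.cos(g),np.sin(g),0],[np.sin(g),-np.cos(g),0],[0,0,-1]]))
print("turn deg in tool",(Rt.inv()*D).as_rotvec(degrees=True))
```

```text
eye [429.2 115.8  59.1] [431.8 124.7  42. ] [430.7 124.1  42. ]
bolt [487.  111.7  41.7] [481.8 104.4  57. ] [482.7 105.   57. ]
hole [430.5  97.9  21.5] [429.5  94.5  30. ] [429.7  94.7  30. ]
eye 54.67436425245004 2.773369060995759
hole 53.67459807079236 3.3308496026401255
[ 0.22   0.151 -0.271 -0.201 -1.128 -1.658] [476.22672257   3.34620712 211.93855796]
turn deg in tool [10.47745032 -0.9758564   8.73574271]
```

```bash
python3 -m pendant '[[0,0,0,5.2,-0.5,4.4,0.005],[0,0,0,5.2,-0.5,4.4,0.005],[0,0,0,0,0,0,0.005],[0,0,0,0,0,0,0.005]]'
python3 -m pendant '[[0.0146,0.0289,0,0,0,0,0.005],[0.0146,0.0289,0,0,0,0,0.005],[0.0146,0.0289,0,0,0,0,0.005],[0.0146,0.0289,0,0,0,0,0.005],[0,0,0,0,0,0,0.005],[0,0,0,0,0,0,0.005]]'
cat > d.py <<'E'
from h import *
import sys
def rel(x,y,z,gd=174):
    g=np.radians(gd);D=R.from_matrix(np.array([[np.cos(g),np.sin(g),0],[np.sin(g),-np.cos(g),0],[0,0,-1]]))
    n=8; ps=[];
    st=arm.read_state();Rt=R.from_quat(st["ee_rot"])
    print("pos",st["position"].round(1),"f",st["contact_force"].round(1),"M",st["wrist_torque"].round(2),"| shift mm",Rt.inv().apply(np.array([x,y,z])-st["position"]).round(1),"turn",(Rt.inv()*D).as_rotvec(degrees=True).round(2))
if __name__=="__main__": rel(*map(float,sys.argv[1:]))
E
python3 d.py 431 124.2 100
```

```text
clock: 10.4
position: [475.6, 3.9, 210.9]
ee_rot: [0.051, 0.999, 0.001, -0.001]
contact_force: [-0.4, 0.7, -0.9]
gripper_width: 13.8
grasp_force: 58.6
clock: 11.0
position: [430.3, 124.5, 211.9]
ee_rot: [0.052, 0.999, 0.001, -0.0]
contact_force: [-0.5, 0.0, -1.1]
gripper_width: 13.0
grasp_force: 58.8
pos [430.3 124.5 211.9] f [-0.5  0.  -1.1] M [ 0.02  0.04 -0.05] | shift mm [ -0.8  -0.4 111.9] turn [ 0.09 -0.03  0.08]
```

```bash
python3 -m pendant '[[-0.0005,0,0.045,0,0,0,0.005],[0,0,0.045,0,0,0,0.005],[0,0,0.027,0,0,0,0.005],[0,0,0,0,0,0,0.005],[0,0,0,0,0,0,0.005],[0,0,0,0,0,0,0.005]]'
python3 - <<'E'
from h import *
w=cam("wrist","pics/f1.png");st=arm.read_state();print(st["position"]); t=cam("scene","pics/f1s.png")
p=st["position"];u,v=map(int,proj(w,(431,124,50)));print(u,v,[np.round(proj(w,q),1).tolist() for q in((431,124.2,42),(p[0],p[1],p[2]-34.7))])
y0=max(0,v-75);I=w["image"][y0:y0+150,u-70:u+70,::-1];u2,v2=map(int,proj(t,(431,124,50)));J=t["image"][v2-38:v2+37,u2-35:u2+35,::-1];print(y0,u2,v2)
cv2.imwrite("pics/z6.png",np.hstack([cv2.resize(I,(399,428),interpolation=cv2.INTER_CUBIC),cv2.resize(J,(399,428),interpolation=cv2.INTER_CUBIC)]))
E
```

```text
clock: 11.6
position: [432.6, 124.8, 96.8]
ee_rot: [0.052, 0.999, 0.001, 0.002]
contact_force: [-0.1, -0.2, -0.6]
gripper_width: 13.5
grasp_force: 58.8
[432.46811075 124.96817911  96.90379506]
285 226 [[285.6, 221.2], [287.2, 236.5]]
151 186 191
```

View pics/z6.png

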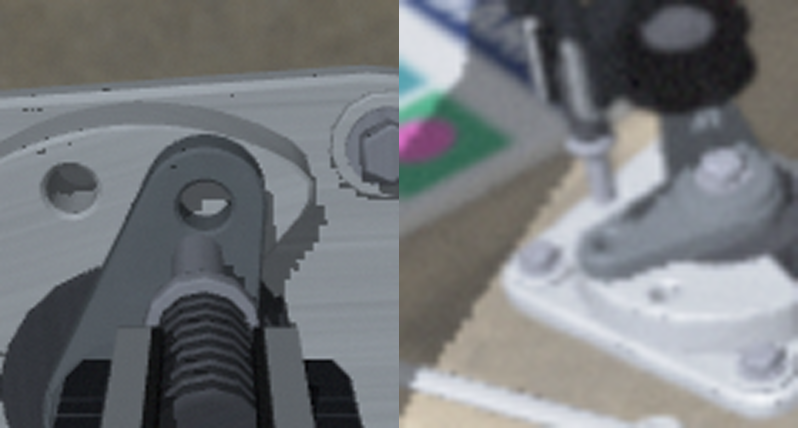

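Close view: pin tip at px ≈(286.2,238), eye rim centre at ≈(286.9,222.6); pin straight in the grip. Compute the residual.

```bash
python3 - <<'E'
from h import *
w=cam("wrist");ps=[]
st=arm.read_state();print(st["position"],w["xyz"])
print("eye",onz(w,286.9,222.6,42),"tip",[onz(w,286.2,238,z).round(1) for z in(60,62.1,64)], "head",[ (x,onz(w,215+x/2.85,151+405/2.85,126).round(1)) for x in(205,209)])
E
python3 d.py 431 124 80
```

```text
[431.94052419 124.92317721  96.60685555] [349.54540693 133.14304348 251.93747501]
eye [431.60838487 125.02226769  42.        ] tip [array([433.9, 124.3,  60. ]), array([433. , 124.4,  62.1]), array([432.1, 124.5,  64. ])] head [(205, array([428.4, 125.2, 126. ])), (209, array([428.5, 125.7, 126. ]))]
pos [431.9 124.9  96.6] f [-0.7  0.3 -0.8] M [0.06 0.03 0.07] | shift mm [ 0.9 -1.1 16.6] turn [0.18 0.17 0.02]
```

```bash
python3 -m pendant '[[0.0007,0.0003,0.008,0,0,0,0.005],[0,0,0.008,0,0,0,0.005],[0,0,0,0,0,0,0.005],[0,0,0,0,0,0,0.005]]'; python3 -m pendant '[[0,0,0.0015,0,0,0,0.005],[0,0,0.0015,0,0,0,0.005],[0,0,0.001,0,0,0,0.005],[0,0,0.001,0,0,0,0.005],[0,0,0,0,0,0,0.005],[0,0,0,0,0,0,0.005]]'
```

```text
clock: 12.15
position: [430.1, 124.7, 78.7]
ee_rot: [0.052, 0.999, -0.0, -0.0]
contact_force: [-0.6, 0.5, 0.1]
gripper_width: 13.7
grasp_force: 58.8
clock: 12.75
position: [430.8, 125.3, 74.3]
ee_rot: [0.052, 0.999, 0.001, 0.001]
contact_force: [-0.2, 2.5, -1.1]
gripper_width: 13.5
grasp_force: 58.7
```

```bash
python3 -m pendant '[[0,0,0.001,0,0,0,0.005],[0,0,0.001,0,0,0,0.005],[0,0,0.001,0,0,0,0.005],[0,0,0.001,0,0,0,0.005],[0,0,0,0,0,0,0.005],[0,0,0,0,0,0,0.005]]'; python3 d.py 431 125 67
```

```text
clock: 13.35
position: [430.6, 125.1, 70.1]
ee_rot: [0.052, 0.999, 0.001, 0.001]
contact_force: [0.6, 3.2, -0.2]
gripper_width: 13.4
grasp_force: 58.7
pos [430.6 125.1  70.1] f [ 0.6  3.2 -0.2] M [ 1.1  -0.29 -0.01] | shift mm [-0.4 -0.1  3.1] turn [0.09 0.05 0.03]
```

Run:
```python
import numpy as np
a=2.773;th=np.arange(0,.961,.06);P=55*np.c_[np.cos(a+th),np.sin(a+th)];g=np.radians(174)
X=np.array([np.cos(g),np.sin(g)]);Y=np.array([np.sin(g),-np.cos(g)])
d=np.diff(P,axis=0)
for t,r,p in zip(th[1:],d,P[1:]-P[0]): print(round(t,2),"tool",(r@X).round(2),(r@Y).round(2),"world",p.round(1))
```

```text
0.06 tool 0.76 -3.21 world [-1.1 -3.1]
0.12 tool 0.57 -3.25 world [-2.  -6.3]
0.18 tool 0.37 -3.28 world [-2.7 -9.5]
0.24 tool 0.18 -3.29 world [ -3.2 -12.8]
0.3 tool -0.02 -3.3 world [ -3.6 -16. ]
0.36 tool -0.22 -3.29 world [ -3.7 -19.3]
0.42 tool -0.42 -3.27 world [ -3.6 -22.6]
0.48 tool -0.61 -3.24 world [ -3.4 -25.9]
0.54 tool -0.8 -3.2 world [ -2.9 -29.2]
0.6 tool -0.99 -3.15 world [ -2.2 -32.4]
0.66 tool -1.18 -3.08 world [ -1.4 -35.6]
0.72 tool -1.36 -3.0 world [ -0.3 -38.7]
0.78 tool -1.54 -2.92 world [  0.9 -41.8]
0.84 tool -1.71 -2.82 world [  2.3 -44.8]
0.9 tool -1.88 -2.71 world [  3.9 -47.7]
0.96 tool -2.04 -2.59 world [  5.6 -50.5]
```

```bash
python3 -m pendant '[[0.0004,-0.0016,0.001,0,0,0,0.005],[0.0004,-0.0016,0.001,0,0,0,0.005],[0.0003,-0.0016,0,0,0,0,0.005],[0.0003,-0.0016,0,0,0,0,0.005],[0.0002,-0.0016,0,0,0,0,0.005],[0.0002,-0.0016,0,0,0,0,0.005],[0.0001,-0.0017,0,0,0,0,0.005],[0.0001,-0.0017,0,0,0,0,0.005],[0,0,0,0,0,0,0.005],[0,0,0,0,0,0,0.005]]'; python3 d.py 427.5 112.4 67
```

```text
clock: 14.35
position: [427.8, 112.8, 68.3]
ee_rot: [0.052, 0.999, 0.001, 0.001]
contact_force: [1.2, 5.2, 0.2]
gripper_width: 13.3
grasp_force: 58.6
pos [427.8 112.8  68.3] f [1.2 5.2 0.2] M [ 1.7  -0.44 -0.03] | shift mm [ 0.2 -0.4  1.3] turn [0.14 0.12 0.03]
```

```bash
python3 -m pendant '[[0,-0.0017,0,0,0,0,0.005],[0,-0.0016,0,0,0,0,0.005],[-0.0001,-0.0017,0,0,0,0,0.005],[-0.0001,-0.0016,0,0,0,0,0.005],[-0.0002,-0.0016,0,0,0,0,0.005],[-0.0002,-0.0016,0,0,0,0,0.005],[-0.0003,-0.0016,0,0,0,0,0.005],[-0.0003,-0.0016,0,0,0,0,0.005],[0,0,0,0,0,0,0.005],[0,0,0,0,0,0,0.005]]'; python3 d.py 427.5 100 67
```

```text
clock: 15.35
position: [427.7, 99.9, 68.3]
ee_rot: [0.052, 0.999, 0.001, 0.001]
contact_force: [1.5, 6.2, -0.8]
gripper_width: 13.4
grasp_force: 58.5
pos [427.7  99.9  68.3] f [ 1.5  6.2 -0.8] M [ 1.99 -0.43  0.05] | shift mm [0.2 0.  1.3] turn [0.17 0.13 0.02]
```

```bash
python3 -m pendant '[[-0.0004,0,0.001,0,0,0,0.005],[0,0,0.001,0,0,0,0.005],[0,0,0.0005,0,0,0,0.005],[0,0,0,0,0,0,0.005]]'; python3 -m pendant '[[0,0,0.0005,0,0,0,0.005],[0,0,0.0005,0,0,0,0.005],[0,0,0,0,0,0,0.005]]';  python3 d.py 427.5 100 67
```

```text
clock: 15.75
position: [427.9, 99.8, 66.0]
ee_rot: [0.052, 0.999, 0.001, 0.001]
contact_force: [-0.3, 5.2, 3.1]
gripper_width: 13.7
grasp_force: 58.7
clock: 16.05
position: [427.9, 99.8, 65.0]
ee_rot: [0.052, 0.999, 0.001, 0.001]
contact_force: [0.6, 6.1, 2.3]
gripper_width: 13.5
grasp_force: 58.7
pos [427.9  99.8  65. ] f [0.6 6.1 2.3] M [ 1.96 -0.04  0.06] | shift mm [ 0.5  0.1 -2. ] turn [0.15 0.12 0.04]
```

```bash
python3 -m pendant '[[0,0,0.0005,0,0,0,0.005],[0,0,0,0,0,0,0.005]]'; python3 -m pendant '[[0,0,0.0005,0,0,0,0.005],[0,0,0,0,0,0,0.005]]'
```

```text
clock: 16.25
position: [428.0, 99.8, 64.5]
ee_rot: [0.052, 0.999, 0.001, 0.001]
contact_force: [0.6, 5.9, 2.2]
gripper_width: 13.6
grasp_force: 58.7
clock: 16.45
position: [428.2, 99.9, 64.4]
ee_rot: [0.052, 0.999, 0.001, 0.001]
contact_force: [-0.6, 5.5, 5.6]
gripper_width: 13.4
grasp_force: 59.2
```

```bash
for i in 1; do python3 -m pendant '[[-0.0001,-0.0007,0,0,0,0,0.005],[-0.0002,-0.0007,0,0,0,0,0.005],[0,0,0,0,0,0,0.005]]'; python3 -m pendant '[[-0.0002,-0.0007,0,0,0,0,0.005],[0,0,0,0,0,0,0.005]]'; done
```

```text
clock: 16.75
position: [428.5, 98.9, 64.4]
ee_rot: [0.052, 0.999, 0.002, 0.002]
contact_force: [-0.2, 6.7, 3.6]
gripper_width: 13.3
grasp_force: 59.0
clock: 16.95
position: [428.6, 98.0, 64.4]
ee_rot: [0.052, 0.999, 0.002, 0.001]
contact_force: [-0.1, 6.6, 4.5]
gripper_width: 13.1
grasp_force: 59.0
```

```bash
python3 -m pendant '[[-0.0002,-0.0007,0.0001,0,0,0,0.005],[0,0,0,0,0,0,0.005]]';python3 -m pendant '[[-0.0001,-0.0007,0,0,0,0,0.005],[0,0,0,0,0,0,0.005]]'; python3 -m pendant '[[-0.0002,-0.0007,0,0,0,0,0.005],[0,0,0,0,0,0,0.005]]'; python3 d.py 428.5 96 64
```

```text
clock: 17.15
position: [428.5, 97.1, 64.1]
ee_rot: [0.052, 0.999, 0.001, 0.001]
contact_force: [0.6, 6.9, 2.8]
gripper_width: 13.6
grasp_force: 59.0
clock: 17.35
position: [428.5, 96.4, 64.0]
ee_rot: [0.052, 0.999, 0.001, 0.001]
contact_force: [-0.6, 5.7, 3.0]
gripper_width: 13.2
grasp_force: 58.9
clock: 17.55
position: [428.7, 95.7, 64.0]
ee_rot: [0.052, 0.999, 0.001, 0.001]
contact_force: [0.6, 6.1, 2.6]
gripper_width: 13.0
grasp_force: 58.9
pos [428.7  95.7  64. ] f [0.6 6.1 2.6] M [ 2.05 -0.05  0.03] | shift mm [0.2 0.3 0. ] turn [0.17 0.14 0.04]
```

```bash
python3 -m pendant '[[0,0,0.0004,0,0,0,0.005],[0,0,0,0,0,0,0.005]]';python3 -m pendant '[[0,0,0.0003,0,0,0,0.005],[0,0,0,0,0,0,0.005]]'
```

```text
clock: 17.75
position: [428.6, 95.6, 63.6]
ee_rot: [0.052, 0.999, 0.001, 0.001]
contact_force: [0.6, 6.5, 2.8]
gripper_width: 13.5
grasp_force: 58.9
clock: 17.95
position: [428.6, 95.6, 63.3]
ee_rot: [0.052, 0.999, 0.001, 0.001]
contact_force: [0.4, 5.8, 2.8]
gripper_width: 13.2
grasp_force: 58.9
```

Dropping below flange level at friction-only force: the hole is found. Continue in gently.

```bash
python3 -m pendant '[[0,0,0.0005,0,0,0,0.005],[0,0,0.0005,0,0,0,0.005],[0,0,0,0,0,0,0.005]]';python3 -m pendant '[[0,0,0.0005,0,0,0,0.005],[0,0,0,0,0,0,0.005]]'
```

```text
clock: 18.25
position: [428.5, 95.6, 62.2]
ee_rot: [0.052, 0.999, 0.001, 0.001]
contact_force: [-0.5, 6.2, 1.8]
gripper_width: 13.3
grasp_force: 58.9
clock: 18.45
position: [428.5, 95.6, 61.8]
ee_rot: [0.052, 0.999, 0.001, 0.001]
contact_force: [-0.2, 6.4, 2.6]
gripper_width: 13.3
grasp_force: 58.9
```

```bash
python3 -m pendant '[[0,0,0.001,0,0,0,0.005],[0,0,0.001,0,0,0,0.005],[0,0,0.001,0,0,0,0.005],[0,0,0,0,0,0,0.005]]';python3 -m pendant '[[0,0,0.001,0,0,0,0.005],[0,0,0.001,0,0,0,0.005],[0,0,0.001,0,0,0,0.005],[0,0,0,0,0,0,0.005]]'
```

```text
clock: 18.85
position: [428.5, 95.5, 58.6]
ee_rot: [0.052, 0.999, 0.001, 0.001]
contact_force: [-0.0, 6.0, 2.2]
gripper_width: 13.5
grasp_force: 58.9
clock: 19.25
position: [428.5, 95.5, 55.6]
ee_rot: [0.052, 0.999, 0.001, 0.001]
contact_force: [0.4, 5.5, 1.8]
gripper_width: 13.9
grasp_force: 58.9
```

```bash
python3 -m pendant '[[0,0,0.001,0,0,0,0.005],[0,0,0.001,0,0,0,0.005],[0,0,0.001,0,0,0,0.005],[0,0,0.001,0,0,0,0.005],[0,0,0,0,0,0,0.005]]';python3 -m pendant '[[0,0,0.001,0,0,0,0.005],[0,0,0.0005,0,0,0,0.005],[0,0,0,0,0,0,0.005]]';python3 -m pendant '[[0,0,0.0005,0,0,0,0.005],[0,0,0,0,0,0,0.005]]'
```

```text
clock: 19.75
position: [428.4, 95.5, 51.6]
ee_rot: [0.052, 0.999, 0.001, 0.001]
contact_force: [0.1, 6.9, 1.7]
gripper_width: 13.4
grasp_force: 58.9
clock: 20.05
position: [428.5, 95.5, 50.2]
ee_rot: [0.052, 0.999, 0.001, 0.001]
contact_force: [0.3, 5.8, 2.0]
gripper_width: 13.6
grasp_force: 58.9
clock: 20.25
position: [428.5, 95.5, 49.7]
ee_rot: [0.052, 0.999, 0.001, 0.001]
contact_force: [0.6, 5.8, 3.1]
gripper_width: 13.5
grasp_force: 58.9
```

```bash
python3 -m pendant '[[0,0,0.0005,0,0,0,0.005],[0,0,0,0,0,0,0.005]]';python3 -m pendant '[[0,0,0.0004,0,0,0,0.005],[0,0,0,0,0,0,0.005]]';python3 -m pendant '[[0,0,0.0004,0,0,0,0.005],[0,0,0,0,0,0,0.005]]'
```

```text
clock: 20.45
position: [428.5, 95.5, 49.2]
ee_rot: [0.052, 0.999, 0.001, 0.001]
contact_force: [-0.1, 4.9, 2.0]
gripper_width: 13.4
grasp_force: 58.9
clock: 20.65
position: [428.5, 95.5, 48.8]
ee_rot: [0.052, 0.999, 0.001, 0.001]
contact_force: [-0.2, 6.6, 2.2]
gripper_width: 13.6
grasp_force: 59.0
clock: 20.85
position: [428.5, 95.5, 48.6]
ee_rot: [0.052, 0.999, 0.001, 0.001]
contact_force: [-0.8, 5.6, 4.4]
gripper_width: 13.3
grasp_force: 59.2
```

```bash
python3 -m pendant '[[0,0,0.0004,0,0,0,0.005],[0,0,0,0,0,0,0.005]]';python3 -m pendant '[[0,0,0.0003,0,0,0,0.005],[0,0,0,0,0,0,0.005]]'
```

```text
clock: 21.05
position: [428.6, 95.5, 48.5]
ee_rot: [0.052, 0.999, 0.001, 0.001]
contact_force: [-1.2, 5.8, 7.4]
gripper_width: 13.5
grasp_force: 59.5
clock: 21.25
position: [428.7, 95.5, 48.5]
ee_rot: [0.052, 0.999, 0.001, 0.001]
contact_force: [-2.6, 5.3, 9.6]
gripper_width: 13.4
grasp_force: 59.6
```

Collar is down (firm stop at z 48.5). Ease the spring load onto the pin.

```bash
python3 -m pendant '[[0,0.0003,0,0,0,0,0.005],[0,0.0003,0,0,0,0,0.005],[0,0,0,0,0,0,0.005]]';python3 -m pendant '[[0,0.0003,0,0,0,0,0.005],[0.0001,0.0003,0,0,0,0,0.005],[0,0,0,0,0,0,0.005]]'
```

```text
clock: 21.55
position: [428.6, 96.0, 48.5]
ee_rot: [0.052, 0.999, 0.001, 0.001]
contact_force: [-3.0, 3.8, 9.8]
gripper_width: 13.5
grasp_force: 59.7
clock: 21.85
position: [428.5, 96.3, 48.5]
ee_rot: [0.052, 0.999, 0.001, 0.001]
contact_force: [-2.0, 3.2, 9.6]
gripper_width: 13.5
grasp_force: 59.7
```

```bash
python3 -m pendant '[[0,0.0003,0,0,0,0,0.005],[0,0.0003,0,0,0,0,0.005],[0,0,0,0,0,0,0.005]]';python3 -m pendant '[[0,0.0003,0,0,0,0,0.005],[0,0,0,0,0,0,0.005]]'
```

```text
clock: 22.15
position: [428.4, 96.4, 48.5]
ee_rot: [0.052, 0.999, 0.0, 0.001]
contact_force: [-1.3, 2.0, 10.2]
gripper_width: 13.4
grasp_force: 59.8
clock: 22.35
position: [428.4, 96.5, 48.5]
ee_rot: [0.052, 0.999, 0.0, 0.001]
contact_force: [-0.8, 1.3, 11.0]
gripper_width: 13.4
grasp_force: 59.8
```

```bash
python3 -m pendant '[[0,0.0003,0,0,0,0,0.005],[0,0.0002,-0.0003,0,0,0,0.005],[0,0,0,0,0,0,0.005]]';python3 d.py 428.4 96.5 48
```

```text
clock: 22.65
position: [428.3, 96.7, 48.5]
ee_rot: [0.052, 0.999, -0.0, 0.0]
contact_force: [0.4, -0.3, 7.4]
gripper_width: 13.4
grasp_force: 59.6
pos [428.3  96.7  48.5] f [ 0.4 -0.3  7.4] M [ 0.09 -0.13 -0.01] | shift mm [-0.2 -0.2  0.5] turn [-0.01  0.05  0.06]
```

```bash
python3 -m pendant '[[0,0,0,0,0,0,0.016],[0,0,0,0,0,0,0.02],[0,0,0,0,0,0,0.026],[0,0,0,0,0,0,0.034],[0,0,0,0,0,0,0.036],[0,0,0,0,0,0,0.036]]'; python3 -m pendant '[[0,0,-0.005,0,0,0,0.036],[0,0,-0.015,0,0,0,0.036],[0,0,-0.03,0,0,0,0.036],[0,0,-0.04,0,0,0,0.036],[0,0,-0.04,0,0,0,0.036],[0,0,0,0,0,0,0.036],[0,0,0,0,0,0,0.036]]'
python3 - <<'E'
from h import *
w=cam("wrist","pics/g1.png");t=cam("scene")
u,v=map(int,proj(w,(429,97,60)));print(u,v); y0=max(0,v-75); I=w["image"][y0:y0+150,u-70:u+70,::-1];u2,v2=map(int,proj(t,(440,97,50)));J=t["image"][v2-38:v2+37,u2-35:u2+35,::-1]
cv2.imwrite("pics/z7.png",np.hstack([cv2.resize(I,(399,428),interpolation=cv2.INTER_CUBIC),cv2.resize(J,(399,428),interpolation=cv2.INTER_CUBIC)]))
E
```

```text
clock: 23.25
position: [427.7, 97.2, 47.4]
ee_rot: [0.052, 0.999, 0.0, -0.0]
contact_force: [0.2, -0.2, 0.6]
gripper_width: 36.5
grasp_force: 0.0
clock: 23.95
position: [428.0, 97.5, 178.6]
ee_rot: [0.052, 0.999, 0.001, 0.001]
contact_force: [0.2, -1.2, 0.0]
gripper_width: 35.9
grasp_force: 0.0
286 194
```

View pics/z7.png

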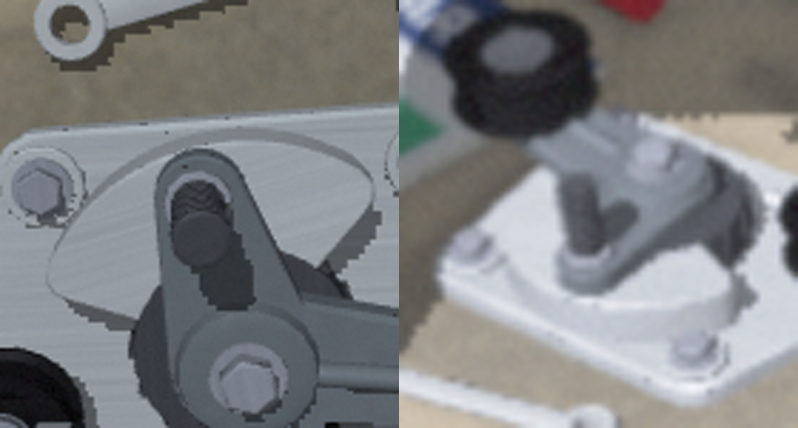

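The pin stands upright with its collar flat on the arm, the arm is held wound back over the hole, and the gripper is clear. Handing in.

```bash
python3 -c "
from bench import arm
print(arm.job_done())"
```

```text
the job is handed in; nothing more can be done
None
```

The slim locking pin is fully home through the eye and the locking hole with its collar on the arm, the spring load was eased onto it, the gripper is clear, and the job was handed in at about 24 s.

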